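# Raise the pour-over dripper to its mark and cam it tight

## Task

The pour-over coffee stand is set too low for the mugs: grip its clamp lever by the upright orange grip and swing it fully open, raise the dripper holder by it until the top edge of the black sleeve is level with the lower edge of the red band on the post, hold it there and swing the lever fully shut again. With the lever open the holder slides freely, so do not let it drop, and finish still gripping the lever, with the holder at the mark. Leave the other things on the table alone.

Things in the scene. Friction and masses are not known exactly. Their poses are not given: they have to be found in the camera images.
- stand: Pour-over coffee stand, fixed: dark wooden base board 22 mm high, 130 mm deep (x), 200 mm wide (y, from 48 mm right to 152 mm left of the post), with an upright square steel post of 14 mm that ends 267 mm above the table. Origin on the table at the foot of the post's axis; x points away from the robot (yaw within 0.3 rad), y to the left, z up.
- holder: Slides on the post (0.36 kg, 89 to 204 mm above the table): black sleeve 40 mm square, 42 mm tall; arm and ring to the left (+y) with a white dripper cone 104 mm across, axis 95 mm left of the post, rim 20 mm above the sleeve; lever at its front. Origin: post's axis, sleeve's underside; axes as the stand's. Clamped while the lever is shut (below 0.7 rad); beyond 0.8 rad it falls unless held up.
- lever (a joint): Angle of the clamp lever about its vertical pivot, rad. 0 = shut, on its stop: it points right (stand's -y). Opens clockwise seen from above to its stop at 1.6: it points at the robot (stand's -x). Turns light when open; below 0.75 its cam bears on the post (up to about 8 N at the grip) until a dead point at 0.12. Starts shut (0 to 0.06), the holder clamped 12 to 30 mm above its lower stop.
- lever_pivot (a point): Point on the lever's vertical pivot axis, 18 mm in front (-x of the stand) of the post's axis, at the height of the lever's bar (21 mm above the sleeve's underside); moves up and down with the holder. Its axes are the stand's.
- lever_grip (a point): Point on the axis of the lever's grip: an orange upright cylinder, 18 mm in diameter, that stands 45 mm tall on the end of the lever's 11 mm round steel bar, 105 mm from the pivot. The point lies 27 mm above the bar's axis and 18 mm below the grip's top. Taken from above, it also lifts the holder.
- sleeve_rim (a point): Point on the post's axis at the height of the top edge of the black sleeve.
- mark_edge (a point): Point on the post's axis at the height of the lower edge of the red band, 8 mm tall, painted flush round the post above the sleeve (195 to 230 mm above the table; it differs from start to start). The sleeve can slide over it.
- kettle: steel electric kettle with a black handle, 151 x 219 x 227 mm; origin at the underside. A bystander: leave it alone.
- canister: pink lidded canister, 92 mm across, 120 mm tall; origin at the underside. A bystander: leave it alone.
- jam: clip-top jam jar, 85 x 71 x 69 mm; origin at the underside. A bystander: leave it alone.
- plate: round cream plate, 213 mm across, 19 mm tall; origin at the underside. A bystander: leave it alone.
- apple: red and yellow apple, about 80 mm, lying on the plate; origin at the underside. A bystander: leave it alone.
- mug: white mug with gold lines, 86 x 120 x 98 mm; origin at the underside. A bystander: leave it alone.
- tall_mug: salmon-coloured mug, 77 x 114 x 98 mm; origin at the underside. A bystander: leave it alone.
- spoon: steel teaspoon, 130 x 26 x 11 mm, lying flat; origin at the underside. A bystander: leave it alone.

How it is judged:
By the outcome, as a careful person would: the job done as asked, in the order asked, and still so for the second after the job is handed in, while the arm keeps its last pose, push and grip.
It also fails if it takes over 51 s, if anything falls off the work surface, if the arm or the gripper's body presses on something with over 40 N, if the wrist force passes 120 N, or if a joint passes its speed limit or range.

## Robot

A 6-joint arm with a two-finger parallel gripper is mounted at the origin on a cart in front of the work surface, level with it; the furniture and walls round the work are solid. World frame = base frame: x ahead of the robot, y to its left, z up, the work surface at z = 0. Lengths are in m, angles in degrees, forces in N, time in s.
With the tool pointing down it reaches from about 0.3 to 0.75 m from the base axis. Payload 8.5 kg.
Tool frame: the origin (TCP) lies between the finger pads; the fingertips stand 19 mm ahead of it and the grasp point (between the pads) is the TCP; z points along the fingers, y is the line along which they close (so a half turn about z gives the same grasp; the last joint's range is limited). The gripper opens to 85 mm and grips with 20 to 120 N. Pads are 22 mm wide; open, the fingers measure 114 mm over their backs; the gripper's body (76 mm by 85 mm) begins 54 mm behind the grasp point. The pads swing forward as they close: fully open they stand 13 mm farther back than shut.
Start: joints at [-75.934, 21.807, 74.336, -0, 83.858, -12.336], TCP at [0.245, -0.493, 0.25] pointing down, gripper open.
Joint ranges: [-178.18, 178.18], [-50.72, 133.34], [12.68, 142.11], [-81.47, 261.47], [9.98, 163.14], [-165.26, 165.26]. Speed limits (degrees/s): [136.94, 136.94, 180, 180, 180, 180].

## Interface

Orientations are given as a 3x3 rotation matrix whose columns are the frame's x, y, z axes.
In Python, from rig import env, optics gives the robot as it stands.
- The arm moves only by the tool arm_command, never from a script. Its argument "commands" is one flat list of numbers, 7 for each row, row after row: the closure, from -1 (fully open) to 1 (shut), so that 0 is half open, then the shift along the tool's x, y, z as a fraction of full scale, then the turn, a rotation vector about the tool's x, y, z as a fraction of full scale. A call has 1 to 12 rows; each row is the pose to reach, as a shift and turn from the pose commanded when the call began, along the tool's axes at that moment; what a row does not reach only later rows make up. Full scale, the value 1, is 500 mm for a shift and 120 degrees for a turn. A row lasts 1/12 s, in which the tool goes at most 41.7 mm and 7.16 degrees, less where a joint would pass 70% of its speed; a pose out of reach is approached as far as the arm can. A call with a number of a shift or a turn outside -1 to 1 is refused whole. A call with a gripper value outside its range is refused whole. The fingers move at their own pace and stop on an object; "newtons" is the grip in N (left out, the last holds). Time passes only in rows, so rows that repeat a pose let the fingers close. It gives the time, the measured TCP pose, the force, the opening and the grip force at its end, in the units of the state.
- env.observe(): the state, without advancing time (a new reading comes with each control period).
- optics.get_image(name): name is "side" or "top"; returns a dict with "image" (400x640x3 uint8, red, green, blue), "intrinsics" (3x3 intrinsics, pixels), "k1" (the pictures are not rectified: a ray, as slopes to the right and down, at radius r is drawn at 1 + k1 r^2 times it, then the intrinsics apply), "origin" and "orientation" of the camera in the world. Camera axes: x right, y down, z forward; pixel columns grow to the right and rows downward; lengths in m; the calibration is good to about 2 mm. A picture is of the moment at which its call begins. There is no depth.
- env.close_job(): hands the job in; it is judged then, once.
The state is a dict: "time_s": time; "q": joint angles; "qvel": joint speeds; "joint_efforts": joint torques, N m; "position": TCP position; "tool_rot": TCP orientation; "ft_force": force on the tool from outside, world axes, zero at the start; "wrist_torque": the same for the moment, N m; "grip_width": finger opening in m; "gripper_force": force on a finger pad.
Only numpy, scipy, OpenCV 4.12 (cv2) and the standard library are available. Lean on these libraries where they do the work, as an engineer would, in place of code of your own. Each camera call takes 0.05 s, during which the arm holds its last target. There are 200 camera calls.

## Working session

There is one attempt and no reset: what is moved stays moved. The work goes in short steps, Python scripts to look and compute and a tool call to move; the robot and the scene stay as the last step left them, time stands still between calls to the robot, and variables do not carry over. Pictures are saved under pics/ and viewed, at most 10 in all, crops included, and the job is handed in when it is done.

Besides the shell and the picture viewer there is one more tool, called after ">>>" as name(argument=value, ...) on one line, values as JSON. arm_command: Moves the arm, as the interface text tells. Shift numbers are shares of 500 mm and turn numbers shares of 120 degrees, none past 1 either way. Its arguments: {"type":"object","properties":{"commands":{"type":"array","items":{"type":"number"}},"newtons":{"type":"number"}},"required":["commands"]}

```bash
mkdir -p pics; cat > h.py <<'E'
import numpy as np, cv2
from rig import env, optics
def shot(n,save=None):
    d=optics.get_image(n)
    if save: cv2.imwrite(f'pics/{save}.png',d['image'][:,:,::-1])
    return d
def ray(d,u,v):
    K=np.array(d['intrinsics']); x=np.array([(u-K[0,2])/K[0,0],(v-K[1,2])/K[1,1]])
    s=x.copy()
    for _ in range(20): s=x/(1+d['k1']*(s@s))
    r=np.array(d['orientation'])@np.array([s[0],s[1],1]); return np.array(d['origin']),r/np.linalg.norm(r)
def onplane(d,u,v,z):
    o,r=ray(d,u,v); return o+r*(z-o[2])/r[2]
def tri(d1,p1,d2,p2):
    o1,r1=ray(d1,*p1);o2,r2=ray(d2,*p2)
    A=np.stack([r1,-r2],1);t=np.linalg.lstsq(A,o2-o1,rcond=None)[0]
    a=o1+r1*t[0];b=o2+r2*t[1];return (a+b)/2,np.linalg.norm(a-b)
def proj(d,P):
    c=np.array(d['orientation']).T@(np.array(P)-np.array(d['origin']));s=c[:2]/c[2];s=s*(1+d['k1']*(s@s))
    K=np.array(d['intrinsics']);return K[0,0]*s[0]+K[0,2],K[1,1]*s[1]+K[1,2]
E
python3 - <<'E'
from h import *
for n in('side','top'):
    d=shot(n,n+'0');print(n,d['origin'],np.round(d['orientation'],3).tolist(),d['intrinsics'],d['k1'])
    h=cv2.cvtColor(d['image'],cv2.COLOR_RGB2HSV)
    for nm,lo,hi in(('orange',(8,170,120),(20,255,255)),('red',(0,170,80),(5,255,255))):
        m=cv2.inRange(h,lo,hi);k,l,s,c=cv2.connectedComponentsWithStats(m)
        print(nm,[(s[i].tolist(),c[i].round(1).tolist()) for i in range(1,k) if s[i,4]>15])
print(env.observe()['tool_rot'])
E
```

```text
side [ 0.60276991 -0.9199518   0.65827561] [[0.998, 0.047, -0.051], [0.068, -0.515, 0.855], [0.014, -0.856, -0.517]] [[421.06893924   0.         322.51588755]
 [  0.         421.06893924 199.21371183]
 [  0.           0.           1.        ]] -0.06786695790239251
orange [([320, 206, 8, 19, 93], [324.2, 214.1])]
red []
top [ 0.33629283 -0.01486818  1.48940893] [[-0.001, -0.99, 0.139], [-1.0, -0.0, -0.006], [0.006, -0.139, -0.99]] [[504.08635024   0.         326.10510718]
 [  0.         504.08635024 203.96457458]
 [  0.           0.           1.        ]] 0.014890681161416211
orange [([196, 135, 248, 132, 11884], [322.4, 203.5]), ([200, 136, 24, 11, 176], [210.0, 140.3]), ([274, 163, 11, 3, 22], [279.1, 164.3]), ([199, 168, 6, 9, 32], [201.2, 171.8]), ([199, 182, 18, 10, 50], [204.0, 188.4]), ([413, 219, 33, 15, 200], [434.3, 223.5]), ([387, 252, 25, 19, 266], [397.4, 263.0]), ([271, 254, 35, 12, 173], [287.7, 258.4]), ([311, 257, 58, 10, 285], [343.6, 261.9]), ([195, 263, 178, 33, 3515], [274.4, 280.6]), ([206, 264, 17, 3, 32], [214.9, 264.8]), ([439, 272, 8, 6, 36], [443.0, 275.0]), ([427, 281, 21, 13, 125], [438.5, 286.7])]
red [([393, 248, 17, 13, 111], [401.7, 254.3])]
[[ 8.95699739e-01  4.44659299e-01 -2.92180986e-04]
 [ 4.44659316e-01 -8.95698995e-01  1.18445913e-03]
 [ 2.64974552e-04 -1.19084073e-03 -9.99999256e-01]]
```

View pics/side0.png

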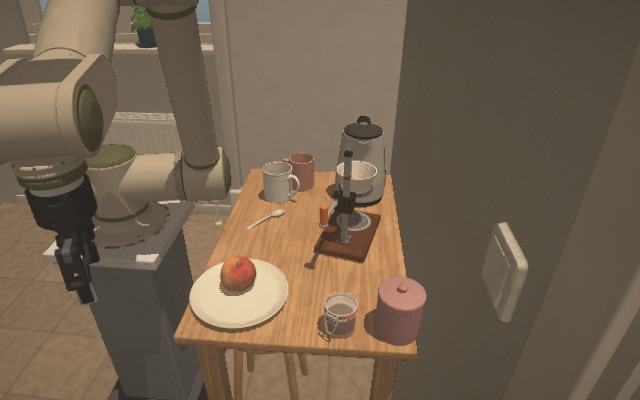

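View pics/top0.png

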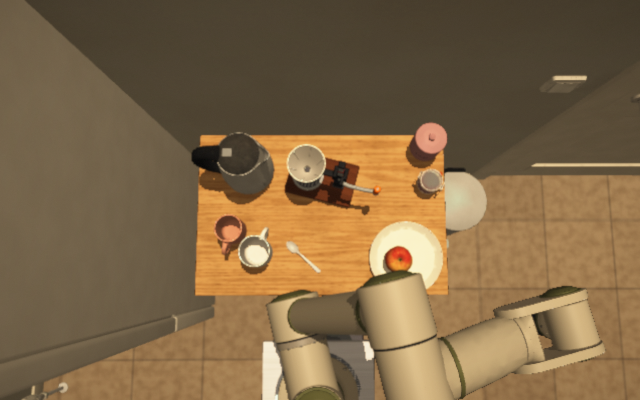

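The side view shows the orange grip at (324,214), the post with its red band at about (347,178) and the sleeve at (345,200). The top view shows the grip at (377,190) and the sleeve at about (341,175). I'll zoom in on both.

```bash
python3 - <<'E'
import cv2,numpy as np
a=cv2.imread('pics/side0.png')[140:260,300:400];b=cv2.imread('pics/top0.png')[140:240,290:390]
a=cv2.resize(a,None,fx=4,fy=5,interpolation=0);b=cv2.resize(b,(400,400),interpolation=0)
c=np.zeros((600,800,3),np.uint8);c[:,:400]=a;c[:400,400:]=b;cv2.imwrite('pics/crop0.png',c)
E
```

```text
(no output)
```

View pics/crop0.png

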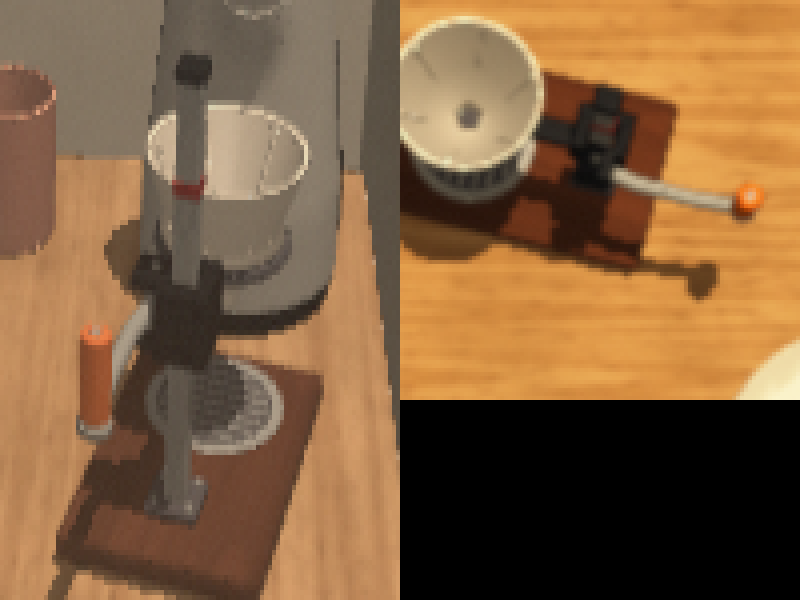

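```bash
cat > m.py <<'E'
from h import *
def main():
    s=shot('side');t=shot('top')
    print('grip top',tri(s,(324,206.5),t,(377,188.7)))
    print('post top',tri(s,(348,152),t,(341.2,162.8)))
    A=onplane(t,359.5,166.2,.022);B=onplane(t,349.5,207.5,.022)
    C=onplane(t,336+0,158,.022)
    print('board far/near right',A,B,np.linalg.norm(A-B),'yaw',np.degrees(np.arctan2(A[1]-B[1],A[0]-B[0])))
    A,B=[onplane(s,u,v,.022) for u,v in((380.7,215),(364.5,260))]
    D=onplane(s,314,252,.022)
    print('side board',A,B,D)
    P=tri(s,(348,152),t,(341.2,162.8))[0]
    for z in (.267,.25,.23,.2,.15,.1,.03): print(z,np.round(proj(s,[P[0],P[1],z]),1),np.round(proj(t,[P[0],P[1],z]),1))
main()
E
python3 m.py
```

```text
grip top (array([ 0.56106737, -0.15771867,  0.17933638]), np.float64(0.0008340597918399838))
post top (array([ 0.60914935, -0.06061489,  0.26524127]), np.float64(0.0053267814271327225))
board far/near right [ 0.65633332 -0.12377622  0.022     ] [ 0.5324955  -0.09315945  0.022     ] 0.12756642138304816 yaw -13.886923737366386
side board [0.705999   0.06254284 0.022     ] [ 0.65797787 -0.13673247  0.022     ] [ 0.53622967 -0.11660889  0.022     ]
0.267 [349.2 151. ] [341.3 163.7]
0.25 [348.9 158. ] [341.1 165.2]
0.23 [348.5 165.9] [340.8 166.9]
0.2 [347.9 177.6] [340.4 169.3]
0.15 [346.9 196.2] [339.8 173.2]
0.1 [346.  213.9] [339.2 176.7]
0.03 [344.8 237.2] [338.4 181.3]
```

```bash
cat > g.py <<'E'
from h import *
def plan(poses,ref=None):
    """rows (shift,turn fractions) from ref=(pos,rot) to poses (x,y,z,theta of tool x deg), tool down"""
    o=env.observe(); p,R=ref or (np.array(o['position']),np.array(o['tool_rot']))
    th0=np.degrees(np.arctan2(R[1,0],R[0,0]))
    from scipy.spatial.transform import Rotation as Ro
    for x,y,z,th in poses:
        c,s=np.cos(np.radians(th)),np.sin(np.radians(th))
        T=np.array([[c,s,0],[s,-c,0],[0,0,-1.]])
        print(np.round(np.r_[R.T@(np.array([x,y,z])-p)/.5, Ro.from_matrix(R.T@T).as_rotvec()/np.radians(120)],4).tolist())
E
python3 - <<'E'
from g import *
plan([(.561,-.158,.25,76.3)])
s=shot('side')
yx=np.array([.972,-.237]);P=np.array([.605,-.0605])
# heights on post near face (-y side): intersect ray with plane y_stand=-7mm
n=np.array([.237,.972,0])
for v in (179,179.5,180):
    o,r=ray(s,347.5,v);p0=np.r_[P,0]-.007*n;t=n@(p0-o)/(n@r);print(v,o+r*t)
for v in range(190,215,2): print(v,s['image'][v,343:354].sum(1).tolist())
for v in range(173,184): print(v,s['image'][v,344:352].tolist()[3])
p0=np.r_[P,0]-.020*n
for v in (198,199,200,201,202): o,r=ray(s,350,v);t=n@(p0-o)/(n@r);print(v,o+r*t)
E
```

```text
[0.8644, -0.3178, 0.0003, -0.0004, -0.0003, -0.4158]
179 [ 0.60842136 -0.06854273  0.20053803]
179.5 [ 0.60847912 -0.06855681  0.1992473 ]
180 [ 0.60853698 -0.06857092  0.19795485]
190 [269, 262, 267, 267, 269, 274, 275, 312, 371, 327, 333]
192 [259, 263, 266, 270, 265, 276, 271, 148, 137, 181, 180]
194 [270, 267, 260, 268, 268, 285, 228, 133, 146, 140, 144]
196 [214, 237, 240, 241, 250, 273, 195, 140, 148, 151, 141]
198 [151, 149, 152, 150, 139, 145, 146, 148, 147, 152, 128]
200 [134, 144, 128, 131, 129, 124, 135, 145, 137, 128, 130]
202 [124, 127, 137, 133, 127, 133, 132, 125, 128, 132, 130]
204 [127, 125, 128, 124, 124, 126, 126, 127, 136, 124, 129]
206 [129, 131, 132, 130, 130, 131, 128, 129, 135, 129, 127]
208 [135, 127, 135, 129, 125, 128, 122, 131, 131, 124, 149]
210 [125, 133, 132, 126, 135, 136, 125, 126, 128, 135, 200]
212 [130, 139, 137, 130, 122, 129, 132, 131, 136, 189, 215]
214 [246, 252, 254, 230, 211, 173, 170, 165, 177, 197, 217]
173 [98, 89, 79]
174 [99, 89, 78]
175 [98, 89, 78]
176 [101, 80, 71]
177 [105, 47, 39]
178 [96, 43, 36]
179 [95, 53, 46]
180 [93, 79, 68]
181 [99, 89, 78]
182 [97, 89, 77]
183 [94, 86, 73]
198 [ 0.6162986  -0.08385065  0.15937645]
199 [ 0.61642699 -0.08388195  0.15670649]
200 [ 0.61655577 -0.08391335  0.15402913]
201 [ 0.61668497 -0.08394485  0.15134433]
202 [ 0.61681457 -0.08397645  0.14865206]
```

>>> arm_command(commands=[-0.2,0.8644,-0.3178,0,0,0,-0.4158,-0.2,0.8644,-0.3178,0,0,0,-0.4158,-0.2,0.8644,-0.3178,0,0,0,-0.4158,-0.2,0.8644,-0.3178,0,0,0,-0.4158,-0.2,0.8644,-0.3178,0,0,0,-0.4158,-0.2,0.8644,-0.3178,0,0,0,-0.4158,-0.2,0.8644,-0.3178,0,0,0,-0.4158,-0.2,0.8644,-0.3178,0,0,0,-0.4158,-0.2,0.8644,-0.3178,0,0,0,-0.4158,-0.2,0.8644,-0.3178,0,0,0,-0.4158,-0.2,0.8644,-0.3178,0,0,0,-0.4158,-0.2,0.8644,-0.3178,0,0,0,-0.4158])

```text
time_s: 1.25
position: [0.5642, -0.1531, 0.2498]
tool_rot: [[0.231, 0.973, 0.001], [0.973, -0.231, 0.002], [0.002, 0.0, -1.0]]
ft_force: [0.8, -0.4, 0.3]
grip_width: 0.0515
gripper_force: 0.0
```

>>> arm_command(commands=[-0.2,0,0,0,0,0,0,-0.2,0,0,0,0,0,0,-0.2,0,0,0,0,0,0])

```text
time_s: 1.5
position: [0.5603, -0.1591, 0.2503]
tool_rot: [[0.238, 0.971, -0.0], [0.971, -0.238, -0.0], [-0.0, -0.0, -1.0]]
ft_force: [0.1, 0.0, 0.7]
grip_width: 0.0515
gripper_force: 0.0
```

```bash
python3 - <<'E'
from g import *
a=shot('side')['image'][120:270,270:420,::-1];d=shot('top');b=d['image'][130:230,310:410,::-1]
c=np.zeros((600,800,3),np.uint8);c[:400,:400]=cv2.resize(a,(400,400),interpolation=0);c[:400,400:]=cv2.resize(b,(400,400),interpolation=0);cv2.imwrite('pics/c1.png',c[:400])
E
```

```text
(no output)
```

View pics/c1.png

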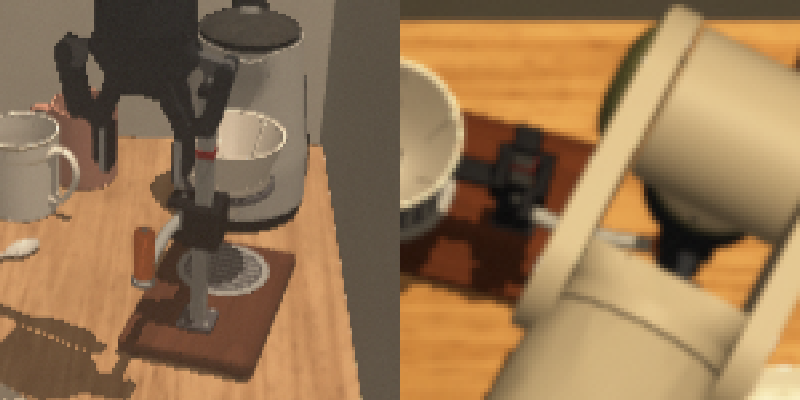

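The two fingers straddle the grip: in the crop they are at x=103 and 178, with the grip at 144. I'll descend and close.

>>> arm_command(commands=[-0.2,0.002,0,0.06,0,0,0,-0.2,0.002,0,0.12,0,0,0,-0.2,0.002,0,0.16,0,0,0,-0.2,0.002,0,0.178,0,0,0,-0.2,0.002,0,0.178,0,0,0,-0.2,0.002,0,0.178,0,0,0])

```text
time_s: 2.1
position: [0.5614, -0.1578, 0.1622]
tool_rot: [[0.238, 0.971, 0.001], [0.971, -0.238, -0.0], [-0.0, 0.001, -1.0]]
ft_force: [-0.9, 0.2, -0.0]
grip_width: 0.0512
gripper_force: 0.0
```

>>> arm_command(commands=[1,0,0,0,0,0,0,1,0,0,0,0,0,0,1,0,0,0,0,0,0,1,0,0,0,0,0,0,1,0,0,0,0,0,0,1,0,0,0,0,0,0,1,0,0,0,0,0,0,1,0,0,0,0,0,0], newtons=50)

```text
time_s: 2.77
position: [0.5616, -0.1574, 0.1624]
tool_rot: [[0.237, 0.972, 0.002], [0.972, -0.237, -0.001], [-0.001, 0.002, -1.0]]
ft_force: [-0.8, -0.4, 5.5]
grip_width: 0.0165
gripper_force: 48.6
```

>>> arm_command(commands=[1,0.0002,-0.0091,0,0,0,0.0208,1,0.0008,-0.0182,0,0,0,0.0417,1,0.0018,-0.0273,0,0,0,0.0625,1,0.0032,-0.0363,0,0,0,0.0833,1,0.005,-0.0452,0,0,0,0.1042,1,0.0071,-0.0541,0,0,0,0.125,1,0.0097,-0.0629,0,0,0,0.1458,1,0.0126,-0.0715,0,0,0,0.1667,1,0.0159,-0.08,0,0,0,0.1875,1,0.0196,-0.0883,0,0,0,0.2083,1,0.0236,-0.0965,0,0,0,0.2292,1,0.028,-0.1045,0,0,0,0.25], newtons=80)

```text
time_s: 3.77
position: [0.5153, -0.1292, 0.1612]
tool_rot: [[0.692, 0.722, 0.004], [0.722, -0.692, 0.003], [0.005, 0.001, -1.0]]
ft_force: [13.0, 12.2, -5.0]
grip_width: 0.0162
gripper_force: 78.1
```

>>> arm_command(commands=[1,0,0,0,0,0,0,1,0,0,0,0,0,0])

```text
time_s: 3.93
position: [0.5152, -0.1291, 0.1613]
tool_rot: [[0.691, 0.723, 0.004], [0.723, -0.691, 0.004], [0.005, 0.0, -1.0]]
ft_force: [10.8, 11.1, -4.1]
grip_width: 0.0163
gripper_force: 78.1
```

>>> arm_command(commands=[1,0.0045,-0.0091,0,0,0,0.0208,1,0.0054,-0.0182,0,0,0,0.0417,1,0.0067,-0.0272,0,0,0,0.0625,1,0.0084,-0.0362,0,0,0,0.0833,1,0.0105,-0.0451,0,0,0,0.1042,1,0.0129,-0.0539,0,0,0,0.125,1,0.0158,-0.0626,0,0,0,0.1458,1,0.019,-0.0711,0,0,0,0.1667,1,0.0226,-0.0795,0,0,0,0.1875,1,0.0265,-0.0877,0,0,0,0.2083,1,0.0309,-0.0957,0,0,0,0.2292,1,0.0355,-0.1036,0,0,0,0.25])

```text
time_s: 4.93
position: [0.4897, -0.0819, 0.1615]
tool_rot: [[0.96, 0.279, 0.003], [0.279, -0.96, 0.001], [0.003, 0.0, -1.0]]
ft_force: [7.4, 3.3, -2.6]
grip_width: 0.0161
gripper_force: 78.3
```

>>> arm_command(commands=[1,0,0,0,0,0,0,1,0,0,0,0,0,0])

```text
time_s: 5.1
position: [0.4897, -0.0819, 0.1615]
tool_rot: [[0.96, 0.281, 0.003], [0.281, -0.96, 0.001], [0.003, 0.0, -1.0]]
ft_force: [7.1, 4.1, -3.0]
grip_width: 0.0164
gripper_force: 78.3
```

```bash
python3 - <<'E'
from g import *
o=env.observe();print(o['wrist_torque'],o['q'])
a=shot('side')['image'][120:270,270:420,::-1];d=shot('top');b=d['image'][130:230,290:390,::-1]
c=np.hstack([cv2.resize(a,(400,400),interpolation=0),cv2.resize(b,(400,400),interpolation=0)]);cv2.imwrite('pics/c2.png',c)
E
```

```text
[ 0.48981292 -0.91610857  0.15296597] [-23.23229515  21.54209753  91.01024442   0.1112666   67.30829183
  50.39947834]
```

View pics/c2.png

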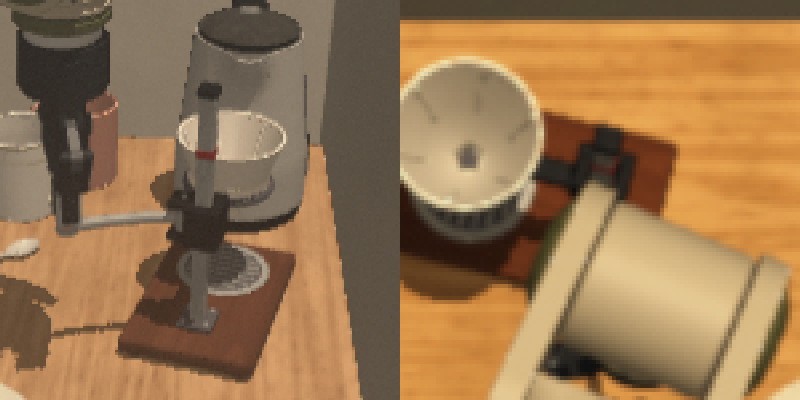

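The gripper holds the grip, the lever is about 60° open, and the sleeve is still at crop (200,205), so it has not dropped. I'll continue to the stop.

>>> arm_command(commands=[1,0.0026,-0.0108,0,0,0,0.025,1,0.0038,-0.0215,0,0,0,0.05,1,0.0055,-0.0322,0,0,0,0.075,1,0.0078,-0.0427,0,0,0,0.1,1,0.0106,-0.0531,0,0,0,0.125,1,0.0139,-0.0633,0,0,0,0.15,1,0.0178,-0.0734,0,0,0,0.175,1,0.0222,-0.0833,0,0,0,0.2,1,0.0272,-0.0929,0,0,0,0.225,1,0.0326,-0.1022,0,0,0,0.25,1,0.0345,-0.1053,0,0,0,0.2583,1,0.0345,-0.1053,0,0,0,0.2583])

```text
time_s: 6.2
position: [0.4909, -0.0275, 0.1614]
tool_rot: [[0.968, -0.253, 0.001], [-0.253, -0.968, -0.002], [0.001, 0.002, -1.0]]
ft_force: [2.7, -2.7, -2.3]
grip_width: 0.0165
gripper_force: 78.4
```

>>> arm_command(commands=[1,0,0,0,0,0,0,1,0,0,0,0,0,0])

```text
time_s: 6.37
position: [0.4909, -0.0275, 0.1614]
tool_rot: [[0.968, -0.253, 0.001], [-0.253, -0.968, -0.001], [0.001, 0.001, -1.0]]
ft_force: [4.0, -1.8, -2.8]
grip_width: 0.016
gripper_force: 78.5
```

```bash
python3 - <<'E'
from g import *
o=env.observe();print(o['wrist_torque'],o['q'],o['position'])
E
```

```text
[-0.57355647 -0.57777138  0.51731812] [-1.70265319e+01  2.11526108e+01  9.16947520e+01 -2.80848764e-02
  6.70780166e+01  8.76307484e+01] [ 0.49085844 -0.02754549  0.16138519]
```

>>> arm_command(commands=[1,0.0003,-0.0037,0,0,0,0.0083,1,0.0005,-0.0073,0,0,0,0.0167,1,0.0005,-0.0073,0,0,0,0.0167,1,0.0005,-0.0073,0,0,0,0.0167])

```text
time_s: 6.7
position: [0.4918, -0.027, 0.1616]
tool_rot: [[0.957, -0.289, 0.0], [-0.289, -0.957, -0.006], [0.002, 0.006, -1.0]]
ft_force: [-1.4, -22.0, -2.3]
grip_width: 0.0163
gripper_force: 79.0
```

>>> arm_command(commands=[1,0.0003,-0.0037,0,0,0,0.0083,1,0.0005,-0.0073,0,0,0,0.0167,1,0.0005,-0.0073,0,0,0,0.0167,1,0.0005,-0.0073,0,0,0,0.0167])

```text
time_s: 7.03
position: [0.4922, -0.0259, 0.1614]
tool_rot: [[0.947, -0.322, -0.003], [-0.322, -0.947, -0.011], [0.001, 0.011, -1.0]]
ft_force: [-8.4, -37.4, -2.3]
grip_width: 0.0162
gripper_force: 79.8
```

>>> arm_command(commands=[1,0,0.006,0,0,0,-0.014,1,0,0.0125,0,0,0,-0.028,1,0,0.0125,0,0,0,-0.028])

```text
time_s: 7.28
position: [0.4914, -0.0283, 0.1616]
tool_rot: [[0.964, -0.266, 0.002], [-0.266, -0.964, -0.002], [0.002, 0.002, -1.0]]
ft_force: [3.3, -11.1, -3.5]
grip_width: 0.0161
gripper_force: 79.5
```

>>> arm_command(commands=[1,0,0,-0.007,0,0,0,1,0,0,-0.014,0,0,0,1,0,0,-0.021,0,0,0,1,0,0,-0.028,0,0,0,1,0,0,-0.035,0,0,0,1,0,0,-0.042,0,0,0,1,0,0,-0.05,0,0,0,1,0,0,-0.058,0,0,0,1,0,0,-0.066,0,0,0,1,0,0,-0.074,0,0,0,1,0,0,-0.08,0,0,0,1,0,0,-0.08,0,0,0])

```text
time_s: 8.28
position: [0.4915, -0.0279, 0.202]
tool_rot: [[0.964, -0.267, 0.002], [-0.267, -0.964, -0.003], [0.003, 0.002, -1.0]]
ft_force: [2.6, -11.3, -4.1]
grip_width: 0.0164
gripper_force: 79.5
```

>>> arm_command(commands=[1,0,0,0,0,0,0,1,0,0,0,0,0,0])

```text
time_s: 8.45
position: [0.4915, -0.0279, 0.2016]
tool_rot: [[0.964, -0.267, 0.002], [-0.267, -0.964, -0.003], [0.003, 0.002, -1.0]]
ft_force: [4.3, -10.4, -2.5]
grip_width: 0.0159
gripper_force: 79.5
```

```bash
python3 - <<'E'
from g import *
o=env.observe();print(o['wrist_torque'],o['position'])
im=shot('side')['image']
cv2.imwrite('pics/c3.png',cv2.resize(im[140:240,290:390,::-1],(600,600),interpolation=0))
for v in range(170,196): print(v,im[v,345:350].mean(0).round().tolist())
E
```

```text
[-1.40483486 -0.67268354 -0.91679414] [ 0.49151301 -0.02788019  0.2016336 ]
170 [101.0, 92.0, 81.0]
171 [101.0, 92.0, 81.0]
172 [101.0, 93.0, 81.0]
173 [101.0, 92.0, 80.0]
174 [101.0, 92.0, 81.0]
175 [102.0, 92.0, 81.0]
176 [106.0, 82.0, 72.0]
177 [104.0, 49.0, 42.0]
178 [99.0, 45.0, 38.0]
179 [97.0, 57.0, 49.0]
180 [96.0, 81.0, 70.0]
181 [95.0, 86.0, 75.0]
182 [82.0, 74.0, 65.0]
183 [57.0, 50.0, 44.0]
184 [55.0, 47.0, 41.0]
185 [51.0, 43.0, 37.0]
186 [50.0, 42.0, 36.0]
187 [51.0, 43.0, 37.0]
188 [51.0, 43.0, 36.0]
189 [50.0, 42.0, 34.0]
190 [50.0, 41.0, 35.0]
191 [51.0, 40.0, 35.0]
192 [51.0, 42.0, 36.0]
193 [50.0, 43.0, 35.0]
194 [50.0, 41.0, 34.0]
195 [51.0, 42.0, 35.0]
```

View pics/c3.png

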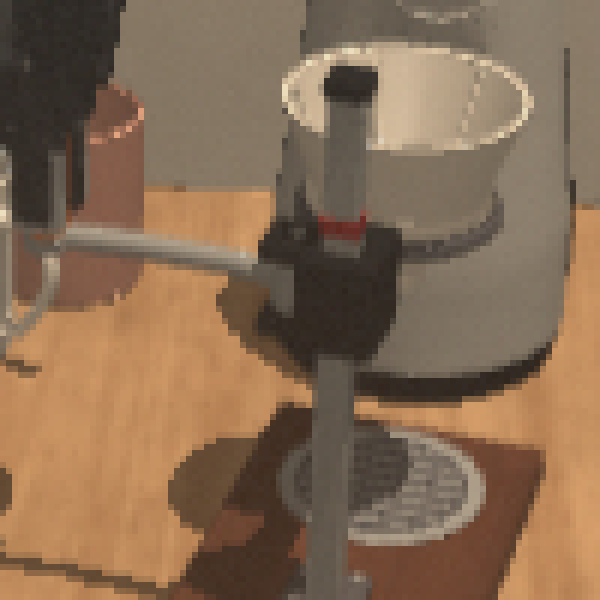

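The sleeve has risen: its top meets the post at v≈182.2, and the band's lower edge is at v≈179.4. I'll check the remaining gap using several edges.

```bash
cat > e.py <<'E'
from g import *
def run():
    S=[shot('side') for _ in range(6)];d=S[0];im=np.mean([s['image'].astype(float) for s in S],0)
    ex=np.array([.972,-.237,0]);ey=np.array([.237,.972,0]);P=np.array([.605,-.0605,0])
    W=lambda x,y,z:P+ex*x+ey*y+np.array([0,0,z])
    def zof(u,v,y):
        o,r=ray(d,u,v);n=ey;t=n@(P+ey*y-o)/(n@r);return round((o+r*t)[2]*1000,1)
    print('post column px',[np.round(proj(d,W(x,-.007,.19)),1).tolist() for x in(-.007,.007)],'sleeve',[np.round(proj(d,W(x,-.02,.19)),1).tolist() for x in(-.02,.02)])
    g=im.sum(2)
    for v in range(174,206): print(v,im[v,345:350,1].mean().round(1),'z7',zof(347,v,-.007),'z20',zof(347,v,-.02), g[v,340:344].mean().round(),g[v,345:350].mean().round(),g[v,351:354].mean().round())
    return d,im
if __name__=='__main__': run()
E
python3 e.py
```

```text
post column px [[342.2, 182.2], [348.0, 183.2]] sleeve [[335.2, 183.9], [352.1, 186.7]]
174 91.9 z7 213.2 z20 220.1 255.0 273.0 325.0
175 91.5 z7 210.6 z20 217.6 232.0 274.0 314.0
176 81.8 z7 208.0 z20 215.1 182.0 259.0 300.0
177 48.7 z7 205.5 z20 212.6 143.0 194.0 229.0
178 45.2 z7 202.9 z20 210.1 148.0 181.0 146.0
179 57.8 z7 200.3 z20 207.5 143.0 205.0 144.0
180 81.0 z7 197.7 z20 205.0 142.0 247.0 146.0
181 86.5 z7 195.2 z20 202.4 155.0 257.0 147.0
182 73.5 z7 192.6 z20 199.9 151.0 219.0 149.0
183 50.2 z7 190.0 z20 197.3 145.0 152.0 148.0
184 47.2 z7 187.3 z20 194.7 136.0 143.0 144.0
185 43.4 z7 184.7 z20 192.2 125.0 132.0 140.0
186 41.8 z7 182.1 z20 189.6 128.0 127.0 127.0
187 41.3 z7 179.5 z20 187.0 126.0 126.0 128.0
188 41.8 z7 176.8 z20 184.4 126.0 127.0 128.0
189 42.5 z7 174.2 z20 181.8 127.0 129.0 128.0
190 42.0 z7 171.5 z20 179.2 126.0 128.0 127.0
191 41.8 z7 168.9 z20 176.5 128.0 127.0 128.0
192 41.9 z7 166.2 z20 173.9 127.0 128.0 127.0
193 42.0 z7 163.5 z20 171.3 128.0 127.0 128.0
194 41.7 z7 160.8 z20 168.6 128.0 127.0 129.0
195 41.4 z7 158.1 z20 166.0 127.0 126.0 129.0
196 41.3 z7 155.4 z20 163.3 128.0 126.0 138.0
197 42.2 z7 152.7 z20 160.7 127.0 128.0 166.0
198 42.5 z7 150.0 z20 158.0 132.0 129.0 195.0
199 54.1 z7 147.3 z20 155.3 152.0 164.0 232.0
200 75.7 z7 144.6 z20 152.6 170.0 226.0 273.0
201 81.4 z7 141.8 z20 149.9 186.0 243.0 254.0
202 78.3 z7 139.1 z20 147.2 217.0 234.0 148.0
203 77.2 z7 136.3 z20 144.5 258.0 230.0 129.0
204 77.3 z7 133.6 z20 141.8 314.0 231.0 127.0
205 80.6 z7 130.8 z20 139.1 357.0 241.0 143.0
```

>>> arm_command(commands=[1,0,0,-0.006,0,0,0,1,0,0,-0.0126,0,0,0,1,0,0,-0.0126,0,0,0,1,0,0,-0.0126,0,0,0])

```text
time_s: 9.13
position: [0.4915, -0.0279, 0.208]
tool_rot: [[0.964, -0.267, 0.002], [-0.267, -0.964, -0.003], [0.003, 0.002, -1.0]]
ft_force: [3.8, -9.6, -2.9]
grip_width: 0.0162
gripper_force: 79.5
```

```bash
python3 - <<'E'
import e,cv2,numpy as np
d,im=e.run()
print(e.env.observe()['position'])
cv2.imwrite('pics/c4.png',cv2.resize(np.clip(im[165:215,320:370,::-1]*1.6,0,255).astype(np.uint8),(600,600),interpolation=0))
E
```

```text
post column px [[342.2, 182.2], [348.0, 183.2]] sleeve [[335.2, 183.9], [352.1, 186.7]]
174 92.1 z7 213.2 z20 220.1 160.0 274.0 320.0
175 91.9 z7 210.6 z20 217.6 148.0 275.0 168.0
176 82.3 z7 208.0 z20 215.1 168.0 260.0 144.0
177 48.2 z7 205.5 z20 212.6 142.0 193.0 144.0
178 45.6 z7 202.9 z20 210.1 148.0 182.0 144.0
179 48.3 z7 200.3 z20 207.5 149.0 181.0 149.0
180 51.6 z7 197.7 z20 205.0 148.0 162.0 147.0
181 48.3 z7 195.2 z20 202.4 141.0 146.0 148.0
182 46.6 z7 192.6 z20 199.9 129.0 141.0 143.0
183 41.9 z7 190.0 z20 197.3 129.0 127.0 133.0
184 41.9 z7 187.3 z20 194.7 128.0 127.0 129.0
185 42.5 z7 184.7 z20 192.2 128.0 129.0 129.0
186 41.9 z7 182.1 z20 189.6 129.0 128.0 128.0
187 42.0 z7 179.5 z20 187.0 129.0 128.0 127.0
188 41.6 z7 176.8 z20 184.4 127.0 127.0 128.0
189 41.9 z7 174.2 z20 181.8 128.0 127.0 126.0
190 41.5 z7 171.5 z20 179.2 129.0 126.0 130.0
191 42.1 z7 168.9 z20 176.5 131.0 128.0 129.0
192 42.0 z7 166.2 z20 173.9 128.0 128.0 129.0
193 41.4 z7 163.5 z20 171.3 128.0 126.0 130.0
194 41.6 z7 160.8 z20 168.6 126.0 127.0 137.0
195 41.7 z7 158.1 z20 166.0 132.0 127.0 164.0
196 43.4 z7 155.4 z20 163.3 177.0 132.0 196.0
197 61.2 z7 152.7 z20 160.7 227.0 183.0 231.0
198 83.1 z7 150.0 z20 158.0 187.0 248.0 283.0
199 85.4 z7 147.3 z20 155.3 165.0 254.0 302.0
200 84.4 z7 144.6 z20 152.6 170.0 252.0 296.0
201 81.2 z7 141.8 z20 149.9 185.0 242.0 254.0
202 78.2 z7 139.1 z20 147.2 218.0 233.0 149.0
203 77.2 z7 136.3 z20 144.5 259.0 231.0 128.0
204 77.5 z7 133.6 z20 141.8 314.0 231.0 130.0
205 80.4 z7 130.8 z20 139.1 356.0 241.0 142.0
[ 0.49152149 -0.02786891  0.20788397]
```

View pics/c4.png

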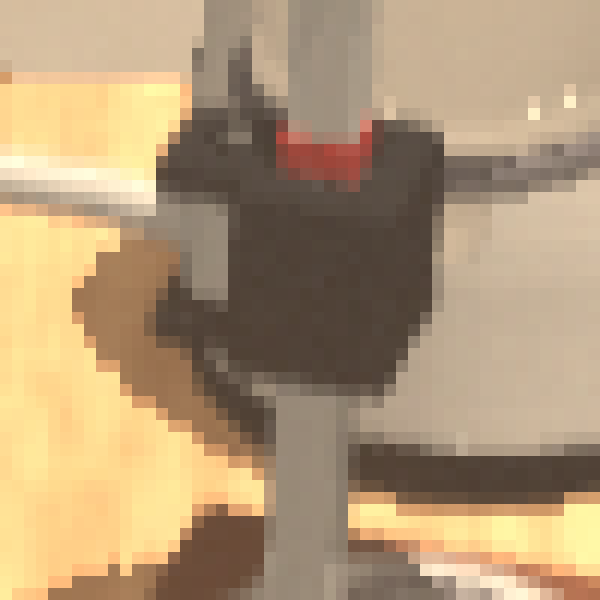

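The band now sits almost directly on the sleeve; the remaining gap is about 0.35 px, or 0.6–0.9 mm. I'll raise it by that and start closing.

>>> arm_command(commands=[1,0,0,-0.0013,0,0,0,1,0,0,-0.0013,0,0,0,1,0,0,-0.0013,0,0,0])

```text
time_s: 9.68
position: [0.4915, -0.0279, 0.2085]
tool_rot: [[0.964, -0.268, 0.002], [-0.268, -0.964, -0.003], [0.003, 0.002, -1.0]]
ft_force: [4.4, -10.7, -2.8]
grip_width: 0.0161
gripper_force: 79.5
```

>>> arm_command(commands=[1,-0.0001,0.0107,0,0,0,-0.025,1,0.0004,0.0215,0,0,0,-0.05,1,0.0014,0.0322,0,0,0,-0.075,1,0.003,0.0428,0,0,0,-0.1,1,0.0052,0.0533,0,0,0,-0.125,1,0.0078,0.0637,0,0,0,-0.15,1,0.0111,0.074,0,0,0,-0.175,1,0.0149,0.0841,0,0,0,-0.2,1,0.0192,0.0939,0,0,0,-0.225,1,0.024,0.1035,0,0,0,-0.25,1,0.0293,0.1129,0,0,0,-0.275,1,0.0293,0.1129,0,0,0,-0.275])

```text
time_s: 10.68
position: [0.4902, -0.0843, 0.208]
tool_rot: [[0.952, 0.305, 0.0], [0.305, -0.952, 0.002], [0.001, -0.002, -1.0]]
ft_force: [3.9, 3.6, -2.8]
grip_width: 0.0161
gripper_force: 79.7
```

>>> arm_command(commands=[1,0,0,0,0,0,0])

```text
time_s: 10.77
position: [0.4901, -0.0839, 0.2081]
tool_rot: [[0.953, 0.302, 0.0], [0.302, -0.953, 0.002], [0.001, -0.002, -1.0]]
ft_force: [5.0, 3.3, -3.0]
grip_width: 0.0161
gripper_force: 79.8
```

```bash
python3 e.py | awk '$1>=176&&$1<=184||$1>=195&&$1<200'; python3 -c "
from g import *
o=env.observe();print(o['position'],o['ft_force'])"
```

```text
176 82.7 z7 208.0 z20 215.1 171.0 261.0 149.0
177 48.6 z7 205.5 z20 212.6 140.0 195.0 145.0
178 45.5 z7 202.9 z20 210.1 149.0 182.0 145.0
179 47.2 z7 200.3 z20 207.5 148.0 178.0 149.0
180 49.6 z7 197.7 z20 205.0 147.0 156.0 150.0
181 48.7 z7 195.2 z20 202.4 142.0 148.0 147.0
182 46.1 z7 192.6 z20 199.9 130.0 140.0 142.0
183 42.4 z7 190.0 z20 197.3 128.0 129.0 132.0
184 42.5 z7 187.3 z20 194.7 128.0 128.0 129.0
195 42.1 z7 158.1 z20 166.0 138.0 128.0 170.0
196 45.6 z7 155.4 z20 163.3 192.0 138.0 209.0
197 63.8 z7 152.7 z20 160.7 235.0 191.0 249.0
198 83.4 z7 150.0 z20 158.0 185.0 249.0 294.0
199 85.8 z7 147.3 z20 155.3 165.0 256.0 304.0
[ 0.49007954 -0.08374306  0.20809325] [ 4.46409482  1.9977204  -3.99480802]
```

>>> arm_command(commands=[1,-0.0001,0.0107,-0.0006,0,0,-0.025,1,0.0004,0.0215,-0.0012,0,0,-0.05,1,0.0014,0.0322,-0.0012,0,0,-0.075,1,0.003,0.0428,-0.0012,0,0,-0.1,1,0.0052,0.0533,-0.0012,0,0,-0.125,1,0.0078,0.0637,-0.0012,0,0,-0.15,1,0.0111,0.074,-0.0012,0,0,-0.175,1,0.0149,0.0841,-0.0012,0,0,-0.2,1,0.0192,0.0939,-0.0012,0,0,-0.225,1,0.024,0.1035,-0.0012,0,0,-0.25,1,0.0293,0.1129,-0.0012,0,0,-0.275,1,0.0351,0.122,-0.0012,0,0,-0.3])

```text
time_s: 12.07
position: [0.5242, -0.1375, 0.2085]
tool_rot: [[0.592, 0.806, -0.003], [0.806, -0.592, 0.0], [-0.002, -0.003, -1.0]]
ft_force: [-4.7, -3.5, -1.5]
grip_width: 0.0162
gripper_force: 79.9
```

>>> arm_command(commands=[1,0,0,0,0,0,0,1,0,0,0,0,0,0])

```text
time_s: 12.23
position: [0.5243, -0.1375, 0.2085]
tool_rot: [[0.595, 0.804, -0.003], [0.804, -0.595, -0.0], [-0.002, -0.002, -1.0]]
ft_force: [-5.2, -3.5, -2.4]
grip_width: 0.0161
gripper_force: 80.0
```

>>> arm_command(commands=[1,-0.0001,0.0107,0,0,0,-0.025,1,0.0004,0.0215,0,0,0,-0.05,1,0.0014,0.0322,0,0,0,-0.075,1,0.003,0.0428,0,0,0,-0.1,1,0.0052,0.0533,0,0,0,-0.125,1,0.0078,0.0637,0,0,0,-0.15,1,0.0111,0.074,0,0,0,-0.175,1,0.0136,0.081,0,0,0,-0.19,1,0.0136,0.081,0,0,0,-0.19,1,0.0136,0.081,0,0,0,-0.19])

```text
time_s: 13.07
position: [0.561, -0.1572, 0.2087]
tool_rot: [[0.238, 0.971, -0.002], [0.971, -0.238, -0.003], [-0.003, -0.001, -1.0]]
ft_force: [-4.2, -9.0, -1.9]
grip_width: 0.0164
gripper_force: 80.0
```

>>> arm_command(commands=[1,0,0.005,0,0,0,-0.01,1,0,0.005,0,0,0,-0.01,1,0,0.005,0,0,0,-0.01])

```text
time_s: 13.32
position: [0.5632, -0.1579, 0.2087]
tool_rot: [[0.217, 0.976, -0.002], [0.976, -0.217, -0.003], [-0.003, -0.002, -1.0]]
ft_force: [-5.1, -10.1, -1.8]
grip_width: 0.016
gripper_force: 80.0
```

>>> arm_command(commands=[1,0,0.005,0,0,0,-0.01,1,0,0.005,0,0,0,-0.01,1,0,0.005,0,0,0,-0.01])

```text
time_s: 13.57
position: [0.5656, -0.1585, 0.2088]
tool_rot: [[0.197, 0.98, -0.003], [0.98, -0.197, -0.003], [-0.004, -0.002, -1.0]]
ft_force: [-6.9, -10.3, -1.6]
grip_width: 0.0161
gripper_force: 80.0
```

>>> arm_command(commands=[1,0,0.005,0,0,0,-0.008,1,0,0.005,0,0,0,-0.008,1,0,0.005,0,0,0,-0.008])

```text
time_s: 13.82
position: [0.5662, -0.1587, 0.2086]
tool_rot: [[0.181, 0.983, -0.008], [0.983, -0.181, -0.002], [-0.003, -0.007, -1.0]]
ft_force: [-18.2, -9.1, 1.9]
grip_width: 0.0165
gripper_force: 80.7
```

>>> arm_command(commands=[1,0,0.005,0,0,0,-0.005,1,0,0.005,0,0,0,-0.005,1,0,0.005,0,0,0,-0.005])

```text
time_s: 14.07
position: [0.5669, -0.1588, 0.2084]
tool_rot: [[0.171, 0.985, -0.013], [0.985, -0.171, -0.001], [-0.003, -0.012, -1.0]]
ft_force: [-28.4, -8.0, 4.2]
grip_width: 0.0161
gripper_force: 81.7
```

```bash
python3 e.py | awk '$1>=176&&$1<=184||$1>=195&&$1<200'; python3 -c "
from g import *
o=env.observe();print(o['position'],o['ft_force'],o['wrist_torque'])"
```

```text
176 46.2 z7 208.0 z20 215.1 166.0 140.0 134.0
177 44.8 z7 205.5 z20 212.6 132.0 136.0 135.0
178 44.9 z7 202.9 z20 210.1 141.0 136.0 137.0
179 44.8 z7 200.3 z20 207.5 140.0 136.0 141.0
180 44.4 z7 197.7 z20 205.0 139.0 135.0 143.0
181 44.9 z7 195.2 z20 202.4 132.0 137.0 144.0
182 44.8 z7 192.6 z20 199.9 135.0 136.0 136.0
183 44.1 z7 190.0 z20 197.3 141.0 134.0 127.0
184 43.2 z7 187.3 z20 194.7 142.0 131.0 124.0
195 40.5 z7 158.1 z20 166.0 138.0 124.0 177.0
196 45.6 z7 155.4 z20 163.3 198.0 138.0 209.0
197 65.4 z7 152.7 z20 160.7 236.0 196.0 250.0
198 85.5 z7 150.0 z20 158.0 184.0 255.0 295.0
199 85.9 z7 147.3 z20 155.3 162.0 256.0 305.0
[ 0.56688911 -0.15880421  0.2083962 ] [-28.43533767  -7.98357302   5.30129793] [-1.2843296   3.48518332 -0.05437817]
```

>>> arm_command(commands=[1,0,-0.003,0,0,0,0.004,1,0,-0.006,0,0,0,0.008,1,0,-0.006,0,0,0,0.008,1,0,-0.006,0,0,0,0.008])

```text
time_s: 14.7
position: [0.5661, -0.1586, 0.2085]
tool_rot: [[0.187, 0.982, -0.006], [0.982, -0.187, -0.002], [-0.003, -0.006, -1.0]]
ft_force: [-14.1, -9.9, 0.8]
grip_width: 0.0161
gripper_force: 80.2
```

```bash
python3 - <<'E'
from g import *
a=shot('side')['image'][130:230,290:390,::-1];d=shot('top');b=d['image'][130:230,290:390,::-1]
cv2.imwrite('pics/c5.png',np.hstack([cv2.resize(a,(400,400),interpolation=0),cv2.resize(b,(400,400),interpolation=0)]))
E
```

```text
(no output)
```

View pics/c5.png

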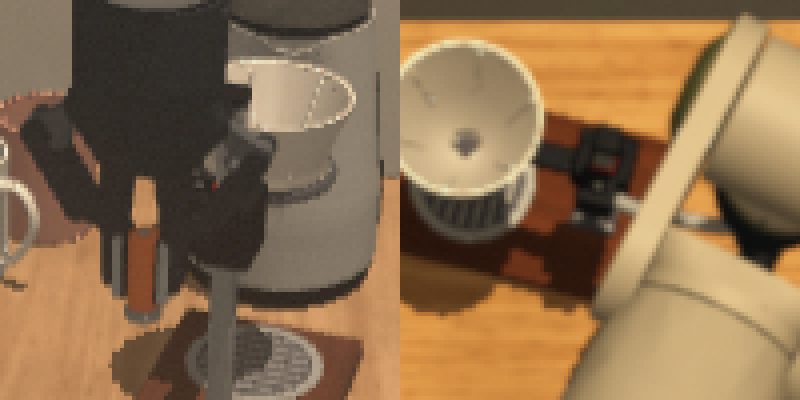

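The grip is held between the pads (crop (145,270)), the lever is on its shut stop, and the holder is still up. I'll hand the job in.

```bash
python3 -c "
from rig import env
print(env.close_job())"
```

```text
the job is handed in; nothing more can be done
None
```

I've handed the job in: the lever was swung open to its stop, the holder raised about 47 mm, and the lever shut to its stop with the gripper still on it; no verdict came back. My last clear look put the sleeve's top edge within about 1 mm of the red band's lower edge. The gripper hid the band after the lever was shut, and the sleeve's lower edge, still in view, showed no drop.

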